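Weigh the canister on the spring balance

ROBOT

A 7-joint arm with a two-finger parallel gripper is mounted at the origin on a cart in front of the work surface, level with it; the furniture and walls round the work are solid. World frame = base frame: x ahead of the robot, y to its left, z up, the work surface at z = 0. Lengths are in m, angles in rad, forces in N, time in s.
With the tool pointing down it reaches from about 0.425 to 0.875 m from the base axis. Payload 4.7 kg.
Tool frame: the origin (TCP) lies at the very end of the fingers, on their centre line; the grasp point (between the pads) lies 19 mm behind it; z points along the fingers, y is the direction in which the jaws open and shut (so a half turn about z gives the same grasp; the last joint's range is limited). The gripper opens to 85 mm and grips with 20 to 120 N. Pads are 22 mm wide; open, the fingers measure 114 mm over their backs; the gripper's body (76 mm by 85 mm) begins 54 mm behind the grasp point. The pads swing forward as they close: fully open they stand 13 mm farther back than shut.
Start: joints at [1.315, 0.321, -0.07, 1.45, 0.023, 1.371, -0.057], TCP at [0.173, -0.627, 0.199] pointing down, gripper open.
Joint ranges: [-2.86, 2.86], [-0.3, 2.09], [-1.38, 1.24], [0.06, 2.45], [-1.56, 4.7], [0.09, 2.05], [-2.69, 2.69]. Speed limits (rad/s): [2.57, 2.57, 3.14, 3.14, 3.14, 3.14, 3.14].

INTERFACE

Orientations are given as a unit quaternion [w, x, y, z].
In Python, from rig import ctrl gives the robot as it stands.
- The arm moves only by the shell command python3 -m jog 'ROWS' [OPENING] [FORCE]. ROWS is JSON, a list of rows, each a list of 6 numbers: the shift along the tool's x, y, z in mm, then the turn, a rotation vector about the tool's x, y, z in rad. A call has 1 to 5 rows; each row shifts and turns the commanded pose from where the row before left it, along the tool's axes as they then stand; what a row does not reach is not made up. A row lasts 1/8 s, in which the tool goes at most 62.5 mm and 10.7 degrees, less where a joint would pass 70% of its speed; a pose out of reach is approached as far as the arm can. A call is refused whole if a number of a shift passes 62.5 or a number of a turn 0.188, either way. A call with a gripper value outside its range is refused whole. OPENING is the closure, from 0 (fully open) to 1 (shut), set as the call begins (- or left out, the last holds). The fingers move at their own pace and stop on an object; FORCE is the grip in N (left out, the last holds). Time passes only in rows, so rows that do not move let the fingers close. It gives the time, the measured TCP pose, the force and the opening at its end, in the units of the state.
- ctrl.sense(): the state, without advancing time (a new reading comes with each control period).
- ctrl.read_camera(name): name is "side" or "top"; returns the picture (480x640x3 uint8, blue, green, red); there is no depth.
- ctrl.calibration(name): a dict with "camera_matrix" (3x3 intrinsics, pixels), "position" and "orientation" of the camera in the world. Camera axes: x right, y down, z forward; pixel columns grow to the right and rows downward; lengths in m; the calibration is good to about 2 mm. A picture is of the moment at which its call begins. calibration takes no time and is no camera call.
- ctrl.close_job(): hands the job in, once; it reports no verdict.
The state is a dict: "time_s": time; "joint_positions": joint angles; "joint_velocities": joint speeds; "joint_torque": joint torques, N m; "tcp_pos": TCP position; "orientation": TCP orientation; "force": force on the tool from outside, world axes, zero at the start; "moment": the same for the moment, N m; "opening": finger opening in m.
Only numpy, scipy, OpenCV 4.12 (cv2) and the standard library are available. Lean on these libraries where they do the work, as an engineer would, in place of code of your own. Each camera call takes 0.05 s, during which the arm holds its last target.

TASK

Weigh the steel canister: hang it by its bail on the sprung hook of the balance, letting its weight down onto the hook slowly and gently so that the hook neither drops nor springs up, let go and wait until it has settled. Then push the balance's sliding marker down until the top of its finger pad is level with the pointer, and leave the canister hanging there at rest. Do not disturb the cup, jars and garlic standing around.

Things in the scene. Friction and masses are not known exactly. Their poses are not given: they have to be found in the camera images.
- canister: Loose lidded steel canister of unknown weight (0.2 to 0.6 kg): 79 mm diameter, 61 mm high with its lid; origin at the centre of its underside (5 mm below z = 0), z up. A fixed 6 mm wire bail spans it in its own y-z plane, 78 mm wide, with a peaked crown; free window 48 mm high between lid and crown. On the crown a wooden grip 14 mm (x) by 34 mm (y), 114 to 162 mm above the underside. Same after half a turn.
- bail_crown (a point): Underside of the bail's crown, on the canister's axis, 109 mm above its underside; this is what must lie in the hook's seat.
- grip (a point): Centre of the wooden grip's upper part, 148 mm above the canister's underside, 14 mm below the grip's top.
- balance: Spring balance, fixed: grey base plate (12 mm thick, x from -120 to +50 mm, 150 mm wide) with an upright aluminium column 20 x 40 mm, 250 mm high; origin under the column's centre at the surface, z up; -x is the front, where the hook reaches out roughly towards the robot. The column's front has a graduation every 10 mm.
- hook_seat (a point): Lowest point of the upper side of the hook's seat (8 mm round bar along the balance's -x), 110 mm in front of the column's centre, 215 mm above the surface unloaded. The bail's crown must lie across it, bail plane square to the hook. Beyond the seat the end turns up: its top lies 20 mm above the seat and 22 mm farther out; behind the seat the bar rises 8 mm.
- hook (a joint): How far the sprung hook has dipped, m: 0 unloaded, at its top stop; positive down, at most 0.09. The spring gives 70 N/m on top of about 0.6 N preload, so the canister dips it 19 to 75 mm, and it is lightly damped: a weight let go too high or pushed too low makes it bob. It must never move faster than 0.1 m/s.
- pointer_tip (a point): Tip of the thin black pointer on the hook's carriage, 38 mm to the balance's -y side of the column's centre, at the height of the hook's seat; dips with the hook. Nothing but a mark: it cannot be touched.
- marker_pad (a point): Centre of the flat top of the black sliding marker's finger pad (30 x 28 mm, 6 mm thick), which sticks out from the column, 88 mm to the balance's -y side of the column's centre. It can be pushed down from above and stays where it is left.
- marker (a joint): How far the marker is down, m: 0 when the pad's top is level with the unloaded pointer, positive down, -0.012 to 0.085; level with the pointer when equal to joint hook. Moving it takes about 2.5 N.
- cup: Bystander: white mug, 92 x 127 x 95 mm; origin at the centre of its underside.
- herb_jar: Bystander: jar with a black lid, 72 mm diameter, 97 mm high; origin at the centre of its underside.
- honey: Bystander: jar with a light screw lid, 55 mm diameter, 86 mm high; origin at the centre of its underside.
- garlic: Bystander: garlic bulb, 53 mm; origin at its underside.

How it is judged:
On the way, in this order (a step that is already met when the one before it is completed fails the run):
1. the canister hangs by its bail in the hook's seat, untouched, and has settled (distance between bail_crown and hook_seat below 0.012 m and value of joint hook above 0.012 m and angle between canister's own z axis and vertical below 0.25 rad and contact force between each of the arm, the fingers and canister below 0.05 N and linear speed of canister below 0.03 m/s and velocity of joint hook between -0.01 and 0.01 m/s), for 0.4 s.
2. the marker's pad is level with the pointer (z of marker_pad in the frame of pointer_tip between -0.006 and 0.006 m), for 0.1 s.
At the end, for the whole second after the job is handed in: The canister hangs untouched in the hook's seat (bail crown within 12 mm of the seat, hook dipped more than 12 mm, canister within 0.25 rad of upright), at rest (under 30 mm/s, hook under 10 mm/s), and the top of the marker's pad is within 6 mm in height of the pointer (all of step 1 and all of step 2).
It fails at once if the hook moves faster than 0.10 m/s up or down (dropped on, or springing up) (velocity of joint hook above 0.1 m/s or velocity of joint hook below -0.1 m/s).
It fails at once if a bystander (cup, jars, garlic) is moved by more than 30 mm or tipped (distance of any of cup, herb_jar, honey, garlic from where it was at the start of the episode above 0.03 m or angle between any of cup, herb_jar, honey's own z axis and vertical above 0.4 rad).
It also fails if it takes over 64 s, if anything falls off the work surface, if the arm or the gripper's body presses on something with over 40 N, if the wrist force passes 120 N, or if a joint passes its speed limit or range.

## Working session

There is one attempt and no reset: what is moved stays moved. The work goes in short steps, Python scripts to look and compute and a shell command to move; the robot and the scene stay as the last step left them, time stands still between calls to the robot, and variables do not carry over. Pictures are saved under pics/ and viewed, and the job is handed in when it is done.

```bash
ls; mkdir -p pics
python3 - <<'E'
from rig import ctrl
import cv2
for n in("side","top"):
    cv2.imwrite(f"pics/{n}0.png",ctrl.read_camera(n)); print(n,ctrl.calibration(n))
print(ctrl.sense())
E
```

```text
pics
side {'camera_matrix': array([[554.7860915 ,   0.        , 312.00769697],
       [  0.        , 554.7860915 , 240.7126031 ],
       [  0.        ,   0.        ,   1.        ]]), 'position': array([0.46304309, 1.57613007, 0.67976943]), 'orientation': array([ 0.03620356, -0.04388975,  0.82601044, -0.56077602])}
top {'camera_matrix': array([[618.26557269,   0.        , 311.32915817],
       [  0.        , 618.26557269, 237.98812465],
       [  0.        ,   0.        ,   1.        ]]), 'position': array([0.3894764 , 0.13181701, 1.38697753]), 'orientation': array([ 0.08772941, -0.69854199,  0.70927957, -0.03556866])}
{'time_s': 0.1, 'joint_positions': array([ 1.31509915,  0.32175132, -0.07007679,  1.45155185,  0.02262879,
        1.37081671, -0.05693055]), 'joint_velocities': array([ 0.00050163, -0.00345651, -0.00075456, -0.00182694,  0.0006818 ,
        0.00104763,  0.00084505]), 'joint_torque': array([-1.15437579e-04, -4.94876540e+01, -3.84032568e-01, -3.15211236e+01,
        1.30796517e-02,  7.38709874e-03, -1.29638551e-05]), 'tcp_pos': array([ 0.17303919, -0.62598187,  0.19823187]), 'orientation': array([-8.51860979e-04,  9.90914903e-01,  1.34487537e-01, -1.78646880e-04]), 'force': array([0.81459998, 0.32847375, 0.14744706]), 'moment': array([-0.00743424, -0.02403211, -0.01701084]), 'opening': 0.08541973618988276}
```

View pics/side0.png

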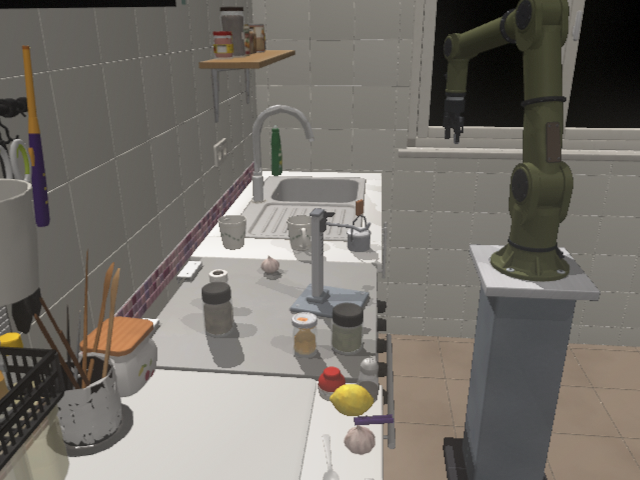

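View pics/top0.png

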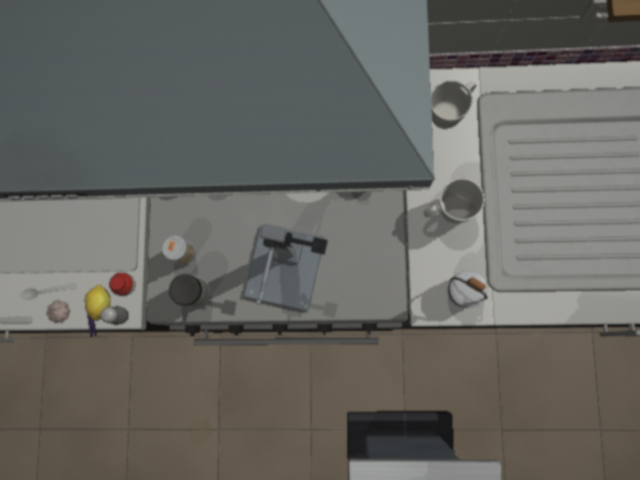

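```bash
cat > h.py <<'E'
from rig import ctrl
import cv2, numpy as np
from scipy.spatial.transform import Rotation as R
def q(o): return R.from_quat(np.roll(o,-1))
C={n:ctrl.calibration(n) for n in("side","top")}
def ray(n,u,v):
    c=C[n]; d=q(c["orientation"]).apply(np.linalg.solve(c["camera_matrix"],[u,v,1.])); return np.array(c["position"]),d/np.linalg.norm(d)
def onz(n,u,v,z):
    p,d=ray(n,u,v); return p+d*(z-p[2])/d[2]
def tri(us,ut):
    A=[];b=[]
    (p,d),(s,e)=ray("side",*us),ray("top",*ut)
    k=np.linalg.lstsq(np.c_[d,-e],s-p,rcond=None)[0]
    a=p+k[0]*d;c=s+k[1]*e
    return (a+c)/2,np.linalg.norm(a-c)
def proj(n,P):
    c=C[n]; x=q(c["orientation"]).inv().apply(np.array(P)-c["position"]); w=c["camera_matrix"]@x; return w[:2]/w[2]
def crop(n,u0,v0,u1,v1,k,name,img=None):
    im=ctrl.read_camera(n) if img is None else img
    cv2.imwrite(f"pics/{name}.png",cv2.resize(im[v0:v1,u0:u1],None,fx=k,fy=k,interpolation=cv2.INTER_CUBIC)); return im
E
python3 - <<'E'
from h import *
s=cv2.imread("pics/side0.png");t=cv2.imread("pics/top0.png")
crop("side",280,190,400,320,4.6,"s1",s)
crop("top",230,210,350,320,5,"t1",t)
crop("top",400,160,520,320,3.7,"t2",t)
print(onz("top",468,290,0.0),onz("top",285,240,.0),onz("top",445,180,0))
# hook (canister)
E
```

```text
[ 0.51116623 -0.11232096  0.        ] [0.63205947 0.29416075 0.        ] [ 0.76321996 -0.07368728  0.        ]
```

View pics/s1.png

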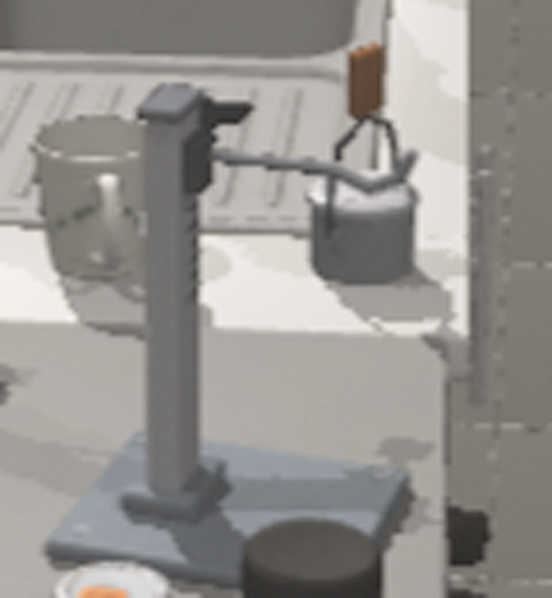

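View pics/t1.png

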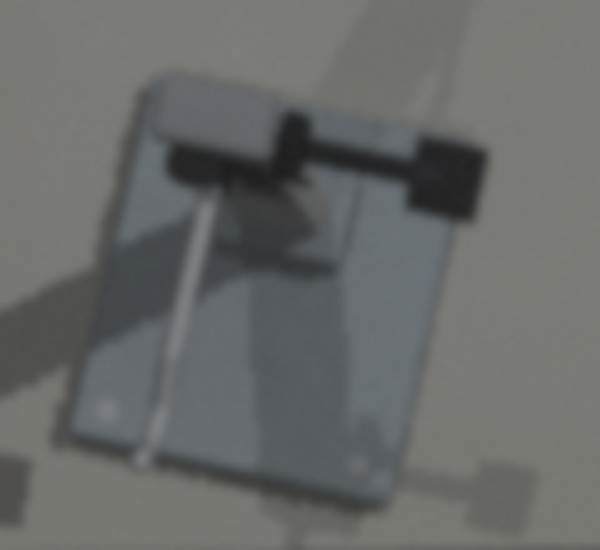

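View pics/t2.png

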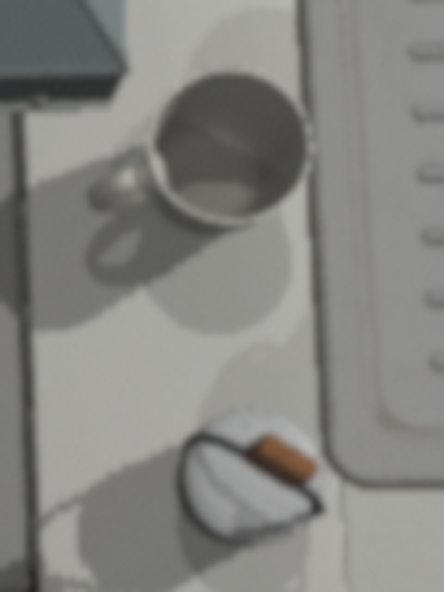

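Run:
```python
from h import *
s=cv2.imread("pics/side0.png");t=cv2.imread("pics/top0.png")
crop("side",0,0,260,40,3,"s2",s)
print("hood",tri((175,5),(433,183)))
for z in (.6,.7,.8,.9): print(z,onz("top",433,183,z),onz("top",0,195,z), proj("side",onz("top",433,183,z)))
# base corners
for c in [(70,430),(390,505),(150,75)]:
    print(onz("top",230+c[0]/5,210+c[1]/5,.012))
def mask(im,box):
    h=cv2.cvtColor(im,cv2.COLOR_BGR2HSV); m=cv2.inRange(h,(3,110,50),(18,255,255)); o=np.zeros_like(m); u0,v0,u1,v1=box; o[v0:v1,u0:u1]=m[v0:v1,u0:u1]; return o
ms=mask(s,(345,190,375,225)); mt=mask(t,(455,265,500,305))
for m,n in((ms,"side"),(mt,"top")):
    c=max(cv2.findContours(m,0,1)[0],key=cv2.contourArea); print(n,cv2.minAreaRect(c),cv2.boxPoints(cv2.minAreaRect(c)).tolist(), c.mean((0,1)))
```

```text
hood (array([0.77208846, 0.10121801, 0.67844352]), np.float64(0.39930161705383566))
0.6 [0.59797613 0.03074401 0.6       ] [0.59793574 0.61522384 0.6       ] [327.69293214  53.01399633]
0.7 [0.5714824 0.0435872 0.7      ] [0.57144714 0.5537981  0.7       ] [337.57073289  12.02776725]
0.8 [0.54498866 0.05643039 0.8       ] [0.54495854 0.49237235 0.8       ] [348.1937306  -32.05052799]
0.9 [0.51849493 0.06927357 0.9       ] [0.51846993 0.4309466  0.9       ] [359.64955917 -79.58451106]
[0.50430867 0.38554996 0.012     ]
[0.46892842 0.24161571 0.012     ]
[0.66602934 0.35023581 0.012     ]
side ((359.0500183105469, 201.15000915527344), (0.9486832022666931, 4.427187919616699), 71.56504821777344) [[356.8000183105469, 201.40000915527344], [361.0000305175781, 200.00001525878906], [361.3000183105469, 200.90000915527344], [357.1000061035156, 202.3000030517578]] [359.22222222 201.11111111]
top ((476.471923828125, 283.5449523925781), (14.733970642089844, 5.087989807128906), 32.00538635253906) [[468.87640380859375, 281.79779052734375], [471.57305908203125, 277.483154296875], [484.06744384765625, 285.2921142578125], [481.37078857421875, 289.60675048828125]] [476.5        283.53333333]
```

View pics/s2.png

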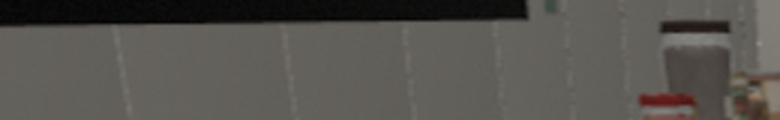

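Run:
```python
from h import *
p,d=ray("side",175,5)
for y in(1,.8,.6,.4,.2,.06,-.2): print(y,p+d*(y-p[1])/d[1])
p,d=ray("side",5,7)
for y in(1,.8,.6,.4,.2,.06,-.2): print(y,p+d*(y-p[1])/d[1])
g=np.array([onz("top",*c,.155) for c in [(468.9,281.8),(471.6,277.5),(484.1,285.3),(481.4,289.6)]]);print(g)
a=g[2]-g[1]; print(g.mean(0),np.linalg.norm(a),np.degrees(np.arctan2(a[1],a[0])))
for z in(.12,.162): print(onz("top",476.5,283.5,z))
```

```text
1 [0.66467977 1.         0.69573367]
0.8 [0.7346767  0.8        0.70127555]
0.6 [0.80467363 0.6        0.70681744]
0.4 [0.87467056 0.4        0.71235932]
0.2 [0.94466749 0.2        0.71790121]
0.06 [0.99366534 0.06       0.72178053]
-0.2 [ 1.08466134 -0.2         0.72898498]
1 [0.84450893 1.         0.69623825]
0.8 [0.97693244 0.8        0.70195529]
0.6 [1.10935596 0.6        0.70767234]
0.4 [1.24177947 0.4        0.71338939]
0.2 [1.37420298 0.2        0.71910643]
0.06 [1.46689944 0.06       0.72310837]
-0.2 [ 1.63905    -0.2         0.73054053]
[[ 0.51366145 -0.08761748  0.155     ]
 [ 0.52205566 -0.09328842  0.155     ]
 [ 0.50630043 -0.11658168  0.155     ]
 [ 0.49795029 -0.11091126  0.155     ]]
[ 0.50999196 -0.10209971  0.155     ] 0.02812123133725389 -124.07386747648863
[ 0.5135003  -0.10877123  0.12      ]
[ 0.50938894 -0.10079578  0.162     ]
```

Run:
```python
from h import *
print("tip",tri((369.8,222.6),(258,301.8)), onz("top",258,301.8,.233))
print("padz.22",onz("top",320,246,.22),onz("top",320,246,.228))
O=np.array([.603,.285,0]);
for yaw in(-13.8,-13):
    r=R.from_euler("z",yaw,degrees=True)
    for n,P in dict(tip=(-.132,0,.235),seat=(-.11,0,.215),pad=(0,-.088,.22),coltop=(-.01,0,.25),ctl=(.01,.02,.25),fl=(-.12,.075,.012),fr=(-.12,-.075,.012),rl=(.05,.075,.012)).items():
        W=O+r.apply(P); print(yaw,n,W.round(4),proj("top",W).round(1),proj("side",W).round(1))
```

```text
tip (array([0.47330105, 0.31864149, 0.2294886 ]), np.float64(0.0030519245933321)) [0.47457196 0.31806414 0.233     ]
padz.22 [0.58045753 0.20098486 0.22      ] [0.5791483  0.20051069 0.228     ]
-13.8 tip [0.4748 0.3165 0.235 ] [258.7 301.6] [368.6 220. ]
-13.8 seat [0.4962 0.3112 0.215 ] [263.1 291.1] [359.6 226.9]
-13.8 pad [0.582  0.1995 0.22  ] [320.7 245.2] [328.2 209.5]
-13.8 coltop [0.5933 0.2874 0.25  ] [273.1 237.7] [320.5 209. ]
-13.8 ctl [0.6175 0.302  0.25  ] [265.4 225.2] [310.  210.6]
-13.8 fl [0.5044 0.3865 0.012 ] [243.6 296. ] [353.4 315.8]
-13.8 fr [0.4686 0.2408 0.012 ] [308.4 311.2] [369.2 289.5]
-13.8 rl [0.6694 0.3459 0.012 ] [261.9 223.5] [288.8 304.9]
-13 tip [0.4744 0.3147 0.235 ] [259.6 301.8] [368.8 219.8]
-13 seat [0.4958 0.3097 0.215 ] [263.9 291.3] [359.7 226.7]
-13 pad [0.5832 0.1993 0.22  ] [320.9 244.6] [327.7 209.4]
-13 coltop [0.5933 0.2872 0.25  ] [273.2 237.7] [320.5 209. ]
-13 ctl [0.6172 0.3022 0.25  ] [265.3 225.4] [310.1 210.7]
-13 fl [0.5029 0.3851 0.012 ] [244.2 296.6] [354.  315.6]
-13 fr [0.4692 0.2389 0.012 ] [309.2 310.9] [369.  289.2]
-13 rl [0.6686 0.3468 0.012 ] [261.5 223.9] [289.  305.1]
```

Run:
```python
from h import *
s=cv2.imread("pics/side0.png");t=cv2.imread("pics/top0.png")
crop("side",335,190,385,260,8,"s3",s)
crop("top",440,260,510,315,10,"t3",t)
```

```text
(no output)
```

View pics/s3.png

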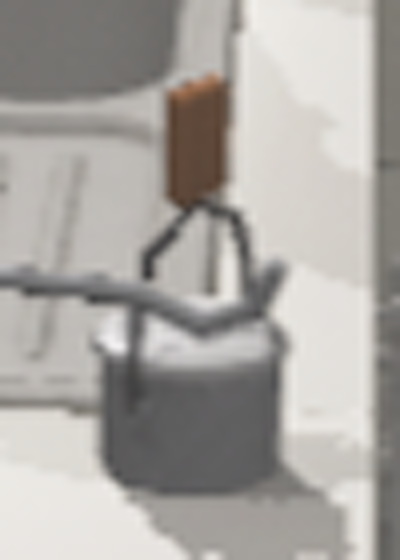

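View pics/t3.png

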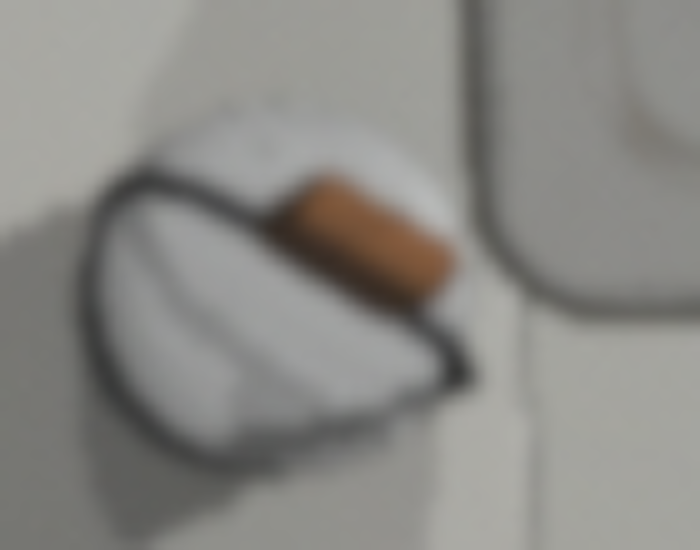

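```bash
cat >> h.py <<'E'
def plan(pos,yaw,st=None):
    "yaw = azimuth of tool x, tool straight down; prints the remaining shift (current tool axes, mm) and rotvec in tool frame"
    s=ctrl.sense(); Rc=q(s["orientation"]); 
    y=np.radians(yaw); Rt=R.from_matrix(np.array([[np.cos(y),np.sin(y),0],[np.sin(y),-np.cos(y),0],[0,0,-1]]).T.T)
    d=np.array(pos)-s["tcp_pos"]; loc=Rc.inv().apply(d)*1000; rv=(Rc.inv()*Rt).as_rotvec()
    print("t%.2f"%s["time_s"],"tcp",s["tcp_pos"].round(4),"toolx az",np.degrees(np.arctan2(*Rc.apply([1,0,0])[[1,0]])).round(2),"world d",(d*1e3).round(1),"| cur tool:",loc.round(1),"turn",rv.round(3),"| target tool:",(Rt.inv().apply(d)*1e3).round(1),"F",s["force"].round(2),"open",round(s["opening"],4))
E
python3 - <<'E'
from h import *
print(onz("top",477.8,284,.157)); p=tri((335+197/8,190+85/8),(477.8,284)); print(p)
plan([.510,-.104,.205],57)
E
```

```text
[ 0.50885611 -0.10419633  0.157     ]
(array([ 0.50911868, -0.1054925 ,  0.15019913]), np.float64(0.0007913027655864161))
t0.10 tcp [ 0.173  -0.626   0.1982] toolx az 15.46 world d [337.  522.    6.8] | cur tool: [ 463.9 -413.3   -6.1] turn [-0.002 -0.001 -0.725] | target tool: [621.3  -1.7  -6.8] F [0.81 0.33 0.15] open 0.0854
```

```bash
python3 -m jog '[[0,0,0,0,0,-0.181],[0,0,0,0,0,-0.181],[0,0,0,0,0,-0.181],[0,0,0,0,0,-0.181]]' 0
python3 -m jog '[[40,0,0,0,0,0],[55,0,0,0,0,0],[55,0,0,0,0,0],[55,0,0,0,0,0],[55,0,0,0,0,0]]'
python3 -m jog '[[55,0,0,0,0,0],[55,0,0,0,0,0],[55,0,0,0,0,0],[55,0,0,0,0,0],[30,0,0,0,0,0]]'
python3 -c "
from h import *
plan([.510,-.104,.205],57)"
```

```text
time_s: 0.6
tcp_pos: [0.1731, -0.6261, 0.1985]
orientation: [-0.001, 0.878, 0.479, 0.0]
force: [0.9, -0.2, -0.2]
opening: 0.0853
time_s: 1.23
tcp_pos: [0.3157, -0.4068, 0.1989]
orientation: [-0.0, 0.879, 0.477, -0.0]
force: [1.0, -0.5, 0.2]
opening: 0.0855
time_s: 1.85
tcp_pos: [0.4527, -0.1957, 0.1991]
orientation: [-0.0, 0.878, 0.478, 0.0]
force: [0.3, -0.8, 0.2]
opening: 0.0853
t1.85 tcp [ 0.4527 -0.1957  0.1991] toolx az 57.17 world d [57.3 91.7  5.9] | cur tool: [108.2  -1.5  -5.9] turn [-0.    -0.     0.003] | target tool: [108.2  -1.9  -5.9] F [ 0.35 -0.8   0.22] open 0.0853
```

```bash
python3 -m jog '[[40,0,0,0,0,0],[40,-1,0,0,0,0],[20,-1,0,0,0,0],[8,0,0,0,0,0],[0,0,0,0,0,0]]'
python3 -c "
from h import *
plan([.509,-.1045,.130],57)
crop('top',400,230,540,340,5.5,'t4');crop('side',320,150,430,260,5,'s4')"
```

```text
time_s: 2.48
tcp_pos: [0.5084, -0.1076, 0.1989]
orientation: [-0.0, 0.879, 0.477, -0.0]
force: [0.4, 0.3, 0.8]
opening: 0.0858
t2.48 tcp [ 0.5084 -0.1076  0.1989] toolx az 56.96 world d [  0.6   3.1 -68.9] | cur tool: [ 3.  -1.2 68.9] turn [-0.001  0.    -0.001] | target tool: [ 3.  -1.2 68.9] F [0.37 0.27 0.81] open 0.0858
```

View pics/t4.png

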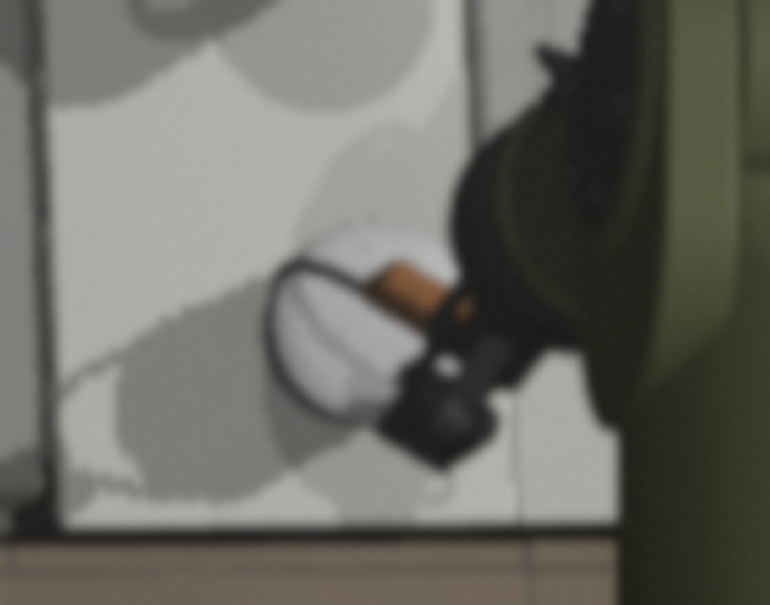

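View pics/s4.png

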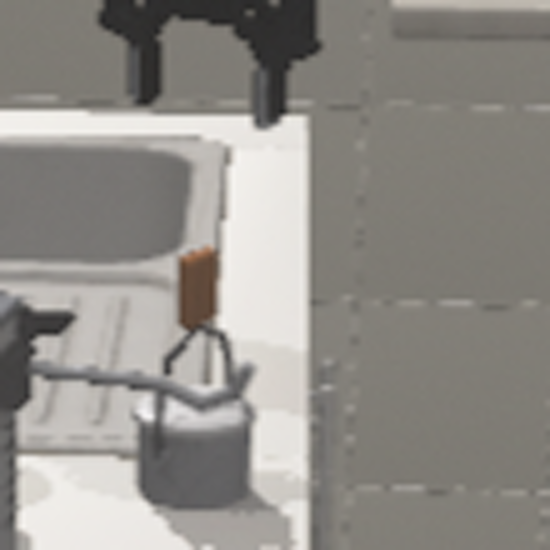

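```bash
python3 -m jog '[[1,0,10,0,0,0],[2,-1,18,0,0,0],[0,0,18,0,0,0],[0,0,15,0,0,0],[0,0,8,0,0,0]]'
python3 -m jog '[[0,0,0,0,0,0],[0,0,0,0,0,0],[0,0,0,0,0,0]]'
python3 -m jog '[[0,0,0,0,0,0],[0,0,0,0,0,0],[0,0,0,0,0,0],[0,0,0,0,0,0],[0,0,0,0,0,0]]' 1 40
python3 -c "
from h import *
plan([.509,-.1045,.130],57)
crop('side',320,150,430,260,5,'s5')"
```

```text
time_s: 3.2
tcp_pos: [0.5088, -0.1043, 0.1286]
orientation: [-0.001, 0.879, 0.477, -0.001]
force: [-0.8, 0.3, 0.7]
opening: 0.0854
time_s: 3.58
tcp_pos: [0.51, -0.1045, 0.1309]
orientation: [0.001, 0.879, 0.477, 0.0]
force: [-0.3, -0.4, -0.0]
opening: 0.0854
time_s: 4.2
tcp_pos: [0.5095, -0.1044, 0.1302]
orientation: [0.0, 0.879, 0.477, -0.0]
force: [-0.9, 0.8, 0.3]
opening: 0.0
t4.20 tcp [ 0.5095 -0.1044  0.1302] toolx az 56.94 world d [-0.5 -0.1 -0.2] | cur tool: [-0.3 -0.3  0.2] turn [-0.     0.    -0.001] | target tool: [-0.3 -0.3  0.2] F [-0.86  0.79  0.29] open 0.0
```

View pics/s5.png

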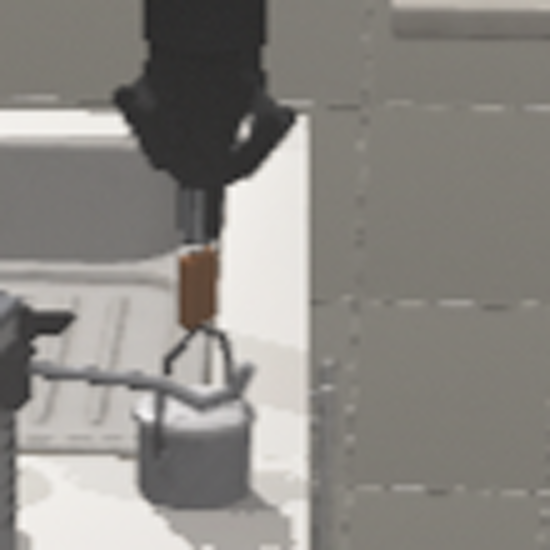

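```bash
python3 -c "
from h import *
print(proj('side',[.5095,-.1044,.130]),proj('top',[.5095,-.1044,.130]),proj('side',[.5095,-.1044,.15]))
print(q(C['side']['orientation']).as_matrix().round(3))
crop('top',400,230,540,340,5.5,'t6')"
```

```text
[359.23443257 206.80223529] [475.32863048 285.02480264] [359.36604849 200.77158271]
[[-0.994 -0.032  0.109]
 [-0.113  0.367 -0.923]
 [-0.011 -0.93  -0.368]]
```

View pics/t6.png

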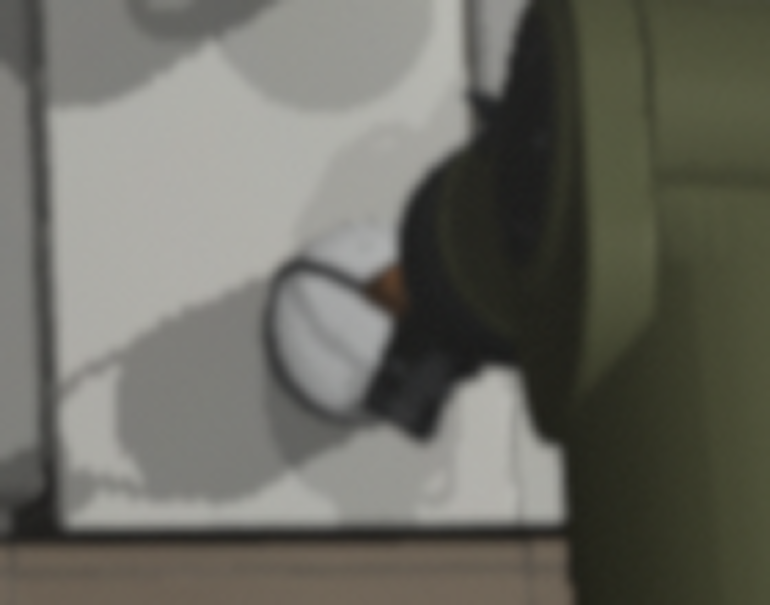

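```bash
python3 -c "
from h import *
print(proj('side',[.173,-.626,.212]),proj('top',[.173,-.626,.21]))
print(proj('side',[0,0,0]),proj('top',[0,0,0]),proj('side',[.0,.0,.15]))
s=cv2.imread('pics/side0.png')
crop('side',420,60,500,160,6,'s7',s)
crop('side',320,150,430,260,5,'s8')
"
```

```text
[450.3852409  147.67377741] [802.86277377 470.7948172 ]
[528.38317616 263.47677224] [426.10581571 536.65563751] [535.30722214 215.90914809]
```

View pics/s7.png

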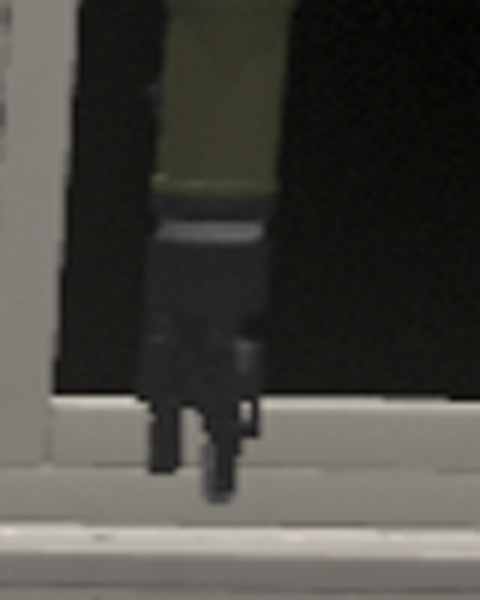

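```bash
python3 -m jog '[[0,0,0,0,0,0],[0,0,0,0,0,0],[0,0,0,0,0,0],[0,0,0,0,0,0]]' 0
python3 -m jog '[[0,0,4,0,0,0],[0,0,6,0,0,0],[0,0,6,0,0,0],[0,0,4,0,0,0],[0,0,0,0,0,0]]'
python3 -c "
from h import *
plan([.509,-.1045,.130],57)
crop('top',400,230,540,340,5.5,'t9');crop('side',320,150,430,260,5,'s9')"
```

```text
time_s: 4.85
tcp_pos: [0.5095, -0.1044, 0.1302]
orientation: [0.0, 0.879, 0.477, -0.0]
force: [-0.0, -0.1, 0.9]
opening: 0.0723
time_s: 5.48
tcp_pos: [0.5092, -0.1043, 0.1097]
orientation: [-0.0, 0.879, 0.477, -0.0]
force: [0.4, -0.6, -0.2]
opening: 0.0852
t5.47 tcp [ 0.5092 -0.1043  0.1097] toolx az 56.95 world d [-0.2 -0.2 20.3] | cur tool: [ -0.2  -0.1 -20.3] turn [-0.001  0.    -0.001] | target tool: [ -0.2  -0.  -20.3] F [ 0.39 -0.62 -0.16] open 0.0852
```

View pics/t9.png

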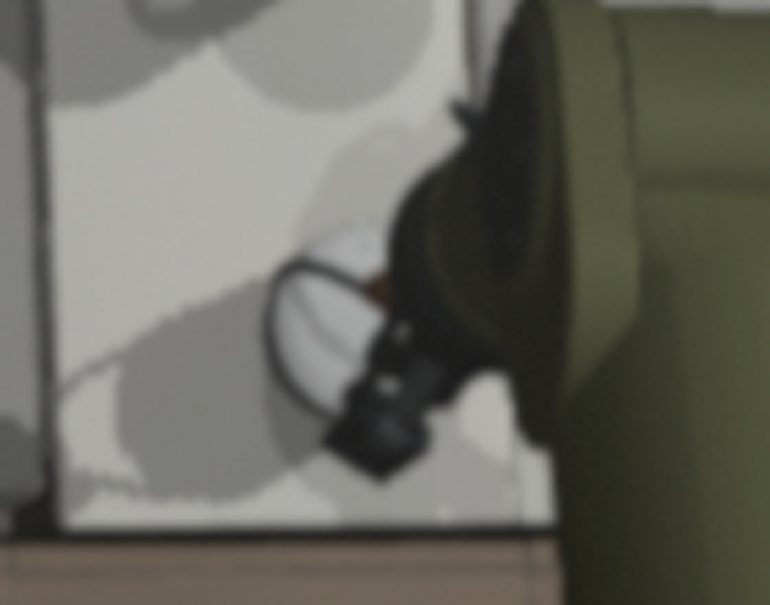

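View pics/s9.png

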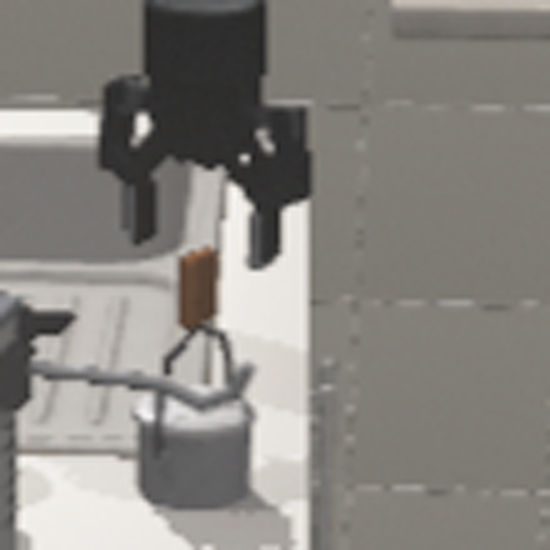

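```bash
python3 -c "
from h import *
for z in (.13,.16,.19,.22): print(z,onz('top',469.1,310,z), onz('top',469,317,z))
k=(320+285/5,150+150/5)
print(tri(k,(469.1,310)))
for z in (.16,.19,.22): print(z,onz('side',*k,z))
"
```

```text
0.13 [ 0.4599193  -0.08952244  0.13      ] [ 0.44609195 -0.0886035   0.13      ]
0.16 [ 0.45823806 -0.08423978  0.16      ] [ 0.44474072 -0.08334277  0.16      ]
0.19 [ 0.45655681 -0.07895712  0.19      ] [ 0.44338949 -0.07808204  0.19      ]
0.22 [ 0.45487557 -0.07367446  0.22      ] [ 0.44203826 -0.07282132  0.22      ]
(array([ 0.45549093, -0.07239803,  0.22742868]), np.float64(0.0020605584453025263))
0.16 [ 0.45554566 -0.31841848  0.16      ]
0.19 [ 0.4559784  -0.20906912  0.19      ]
0.22 [ 0.45641113 -0.09971975  0.22      ]
```

```bash
python3 -m jog '[[0,0,4,0,0,0],[0,0,6,0,0,0],[0,0,0,0,0,0],[0,0,0,0,0,0]]' 
python3 -m jog '[[0,0,0,0,0,0],[0,0,0,0,0,0],[0,0,0,0,0,0],[0,0,0,0,0,0],[0,0,0,0,0,0]]' 1 30
python3 -c "
from h import *
plan([.509,-.1045,.10],57)
crop('side',320,150,430,260,5,'s10')"
```

```text
time_s: 6.08
tcp_pos: [0.5094, -0.1044, 0.1001]
orientation: [-0.0, 0.879, 0.477, -0.0]
force: [0.1, -0.4, 0.5]
opening: 0.0856
time_s: 6.7
tcp_pos: [0.5096, -0.1044, 0.1003]
orientation: [0.0, 0.879, 0.477, 0.0]
force: [-0.5, -0.4, 0.7]
opening: 0.0137
t6.70 tcp [ 0.5096 -0.1044  0.1003] toolx az 56.94 world d [-0.6 -0.1 -0.3] | cur tool: [-0.4 -0.4  0.3] turn [ 0.     0.    -0.001] | target tool: [-0.4 -0.4  0.3] F [-0.47 -0.35  0.69] open 0.0137
```

View pics/s10.png

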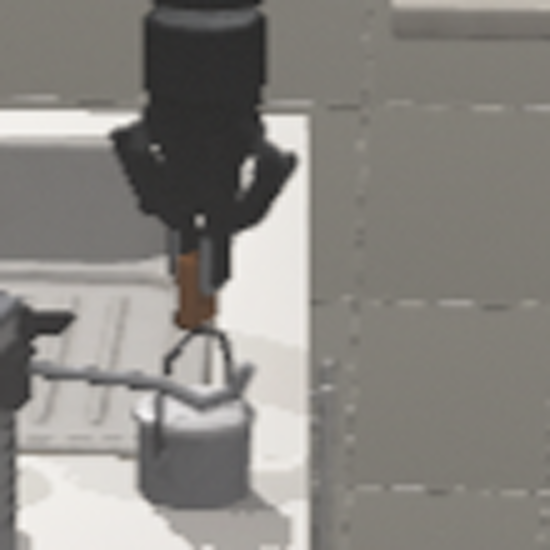

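```bash
cat >> h.py <<'E'
def favg(n=10):
    L=[];J=[]
    for _ in range(n):
        ctrl.read_camera("side"); s=ctrl.sense(); L.append(s["force"]); J.append(s["joint_torque"])
    L=np.array(L); print("F",L.mean(0).round(3),"sem",(L.std(0)/n**.5).round(3),"tau",np.mean(J,0).round(3)[:4])
E
python3 -c "
from h import *
favg(12)"
python3 -m jog '[[0,0,-1,0,0,0],[0,0,-4,0,0,0],[0,0,-10,0,0,0],[0,0,-15,0,0,0],[0,0,-20,0,0,0]]' - 60
python3 -m jog '[[0,0,-25,0,0,0],[0,0,-25,0,0,0],[0,0,-20,0,0,0],[0,0,-15,0,0,0],[0,0,-9,0,0,0]]' 
python3 -m jog '[[0,0,0,0,0,0],[0,0,0,0,0,0],[0,0,0,0,0,0]]' 
python3 -c "
from h import *
favg(12);plan([.509,-.1045,.244],57)
crop('side',280,100,430,260,4,'s11')"
```

```text
F [-0.004  0.267  1.397] sem [0.114 0.14  0.181] tau [  0.062 -31.575  -3.022 -28.208]
time_s: 7.98
tcp_pos: [0.5094, -0.1044, 0.1513]
orientation: [0.0, 0.879, 0.477, -0.0]
force: [0.0, -0.1, -2.8]
opening: 0.0129
time_s: 8.6
tcp_pos: [0.5097, -0.1044, 0.2454]
orientation: [0.001, 0.879, 0.477, 0.0]
force: [0.9, -0.3, -3.3]
opening: 0.013
time_s: 8.98
tcp_pos: [0.509, -0.1043, 0.2434]
orientation: [-0.001, 0.879, 0.477, -0.0]
force: [0.6, -0.2, -2.1]
opening: 0.0127
F [ 0.055  0.019 -2.552] sem [0.153 0.15  0.101] tau [ 2.0000e-03 -2.9729e+01 -1.1900e+00 -3.3009e+01]
t9.57 tcp [ 0.5095 -0.1044  0.2442] toolx az 56.94 world d [-0.5 -0.1 -0.2] | cur tool: [-0.3 -0.4  0.2] turn [ 0.     0.    -0.001] | target tool: [-0.3 -0.4  0.2] F [ 1.37  0.38 -3.27] open 0.0131
```

View pics/s11.png

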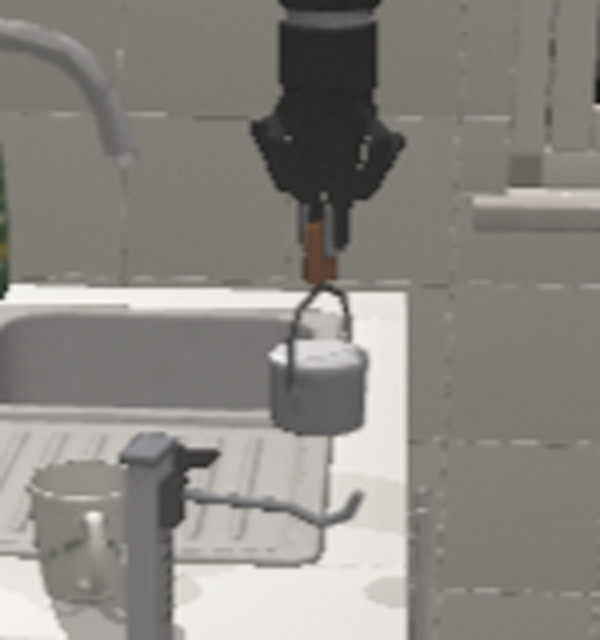

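```bash
python3 -m jog '[[0,0,0,0,0,-0.1],[0,0,0,0,0,-0.14],[0,0,0,0,0,-0.097],[20,-10,0,0,0,0],[35,-20,0,0,0,0]]'
python3 -m jog '[[45,-25,0,0,0,0],[45,-25,0,0,0,0],[45,-25,0,0,0,0],[45,-25,0,0,0,0],[45,-25,0,0,0,0]]'
python3 -m jog '[[45,-20,0,0,0,0],[35,-12,0,0,0,0],[20,-6,0,0,0,0],[8,0,0,0,0,0],[0,0,0,0,0,0]]'
python3 -c "
from h import *
plan([.4135,.3318,.244],76.2)
crop('side',280,100,430,260,4,'s12');crop('top',200,190,360,340,4,'t12')"
```

```text
time_s: 10.25
tcp_pos: [0.4932, -0.0432, 0.244]
orientation: [-0.0, 0.788, 0.616, 0.0]
force: [0.3, 1.3, -2.8]
opening: 0.0129
time_s: 10.88
tcp_pos: [0.4239, 0.2072, 0.2443]
orientation: [0.001, 0.787, 0.617, 0.0]
force: [0.6, 0.0, -3.3]
opening: 0.0127
time_s: 11.5
tcp_pos: [0.4138, 0.3185, 0.244]
orientation: [-0.0, 0.787, 0.618, -0.0]
force: [-0.3, 0.5, -2.5]
opening: 0.013
t11.50 tcp [0.4138 0.3185 0.244 ] toolx az 76.28 world d [-0.3 13.3  0. ] | cur tool: [12.8 -3.5 -0. ] turn [-0.001  0.     0.001] | target tool: [12.8 -3.5 -0. ] F [-0.26  0.51 -2.48] open 0.013
```

View pics/s12.png

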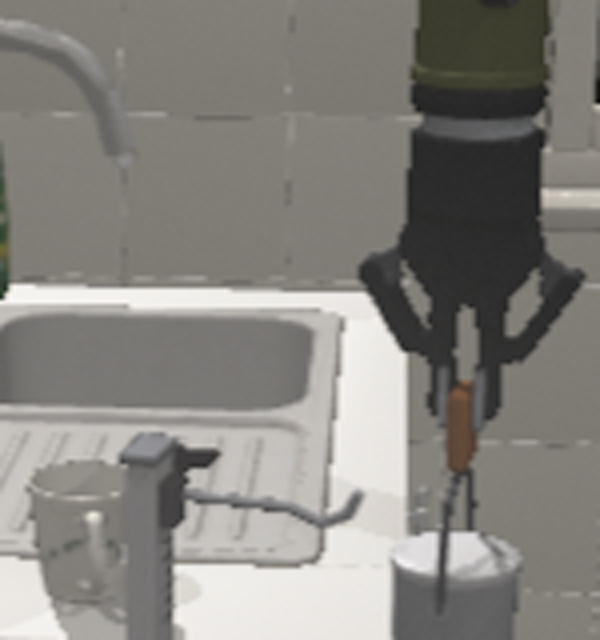

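View pics/t12.png

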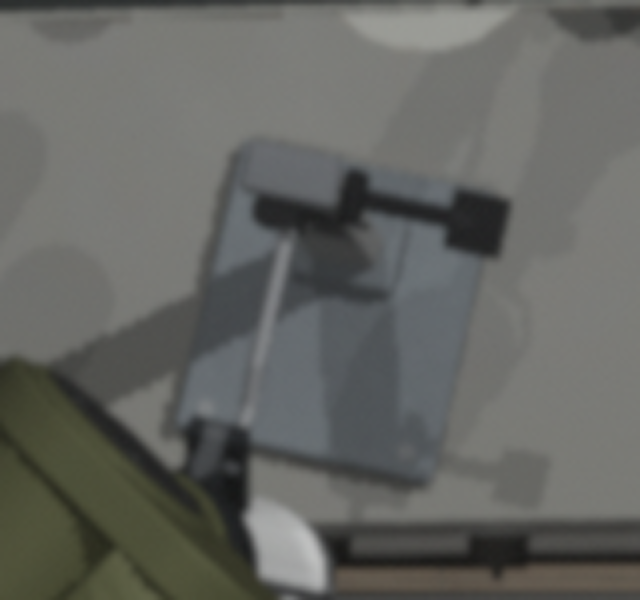

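```bash
python3 -c "
from h import *
print(proj('side',[.4138,.3185,.248]),proj('side',[.475,.3165,.235]),proj('side',[.496,.3115,.215]))
crop('side',340,180,420,280,6,'s13')"
```

```text
[394.60364003 215.87152961] [368.52858892 220.04618433] [359.62600027 226.91396818]
```

View pics/s13.png

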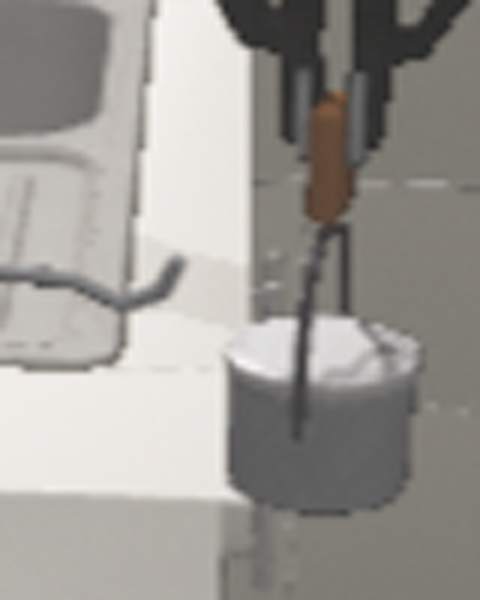

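```bash
python3 -m jog '[[6,0,0,0,0,0],[7,0,2,0,0,0],[0,5,0,0,0,0],[0,10,0,0,0,0],[0,10,0,0,0,0]]'
python3 -c "
from h import *
plan([.496,.3115,.211],76.2)
crop('side',340,180,420,280,6,'s14')"
```

```text
time_s: 12.28
tcp_pos: [0.4427, 0.3244, 0.2421]
orientation: [0.0, 0.787, 0.617, -0.0]
force: [0.7, -0.6, -2.4]
opening: 0.013
t12.28 tcp [0.4427 0.3244 0.2421] toolx az 76.2 world d [ 53.3 -12.9 -31.1] | cur tool: [ 0.2 54.8 31.1] turn [0. 0. 0.] | target tool: [ 0.2 54.8 31.1] F [ 0.72 -0.62 -2.35] open 0.013
```

View pics/s14.png

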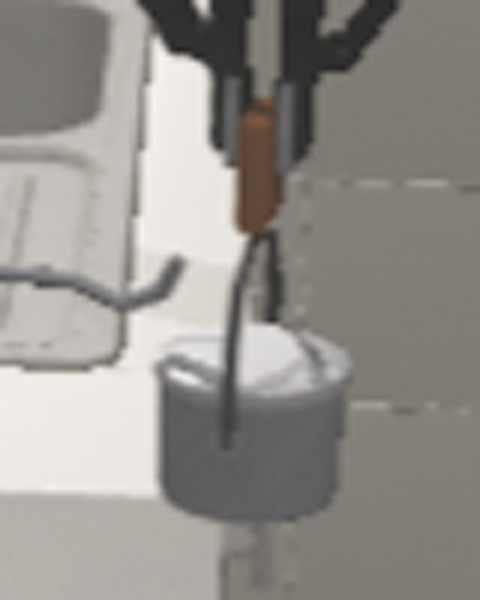

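```bash
python3 -m jog '[[0,6,0,0,0,0],[0,8,0,0,0,0],[0,10,0,0,0,0],[0,8,0,0,0,0],[0,0,0,0,0,0]]'
python3 -c "
from h import *
plan([.496,.3115,.211],76.2)
crop('side',340,180,420,280,6,'s15')"
```

```text
time_s: 12.95
tcp_pos: [0.4735, 0.3169, 0.2419]
orientation: [-0.0, 0.787, 0.617, -0.0]
force: [0.8, 0.6, -2.8]
opening: 0.0127
t12.95 tcp [0.4735 0.3169 0.2419] toolx az 76.18 world d [ 22.5  -5.4 -30.9] | cur tool: [ 0.1 23.2 30.9] turn [-0.001 -0.    -0.   ] | target tool: [ 0.1 23.2 30.9] F [ 0.85  0.58 -2.83] open 0.0127
```

View pics/s15.png

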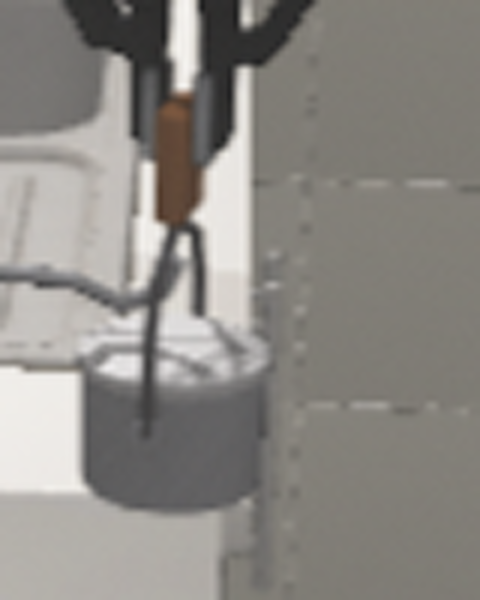

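```bash
python3 -m jog '[[0,6,0,0,0,0],[0,8,0,0,0,0],[0,6,0,0,0,0],[0,3,0,0,0,0],[0,0,0,0,0,0]]'
python3 -m jog '[[0,0,3,0,0,0],[0,0,5,0,0,0],[0,0,5,0,0,0],[0,0,5,0,0,0],[0,0,4,0,0,0]]'
python3 -c "
from h import *
plan([.496,.3115,.211],76.2)
crop('side',310,180,390,280,6,'s16');crop('top',200,190,360,340,4,'t16')"
```

```text
time_s: 13.62
tcp_pos: [0.4952, 0.3119, 0.242]
orientation: [-0.0, 0.787, 0.617, -0.0]
force: [-0.3, 0.8, -3.0]
opening: 0.0127
time_s: 14.25
tcp_pos: [0.4949, 0.3119, 0.2197]
orientation: [0.0, 0.787, 0.617, -0.0]
force: [0.2, -0.1, -1.9]
opening: 0.0129
t14.25 tcp [0.4949 0.3119 0.2197] toolx az 76.25 world d [ 1.1 -0.4 -8.7] | cur tool: [-0.1  1.2  8.7] turn [-0.     0.     0.001] | target tool: [-0.1  1.2  8.7] F [ 0.18 -0.14 -1.94] open 0.0129
```

View pics/s16.png

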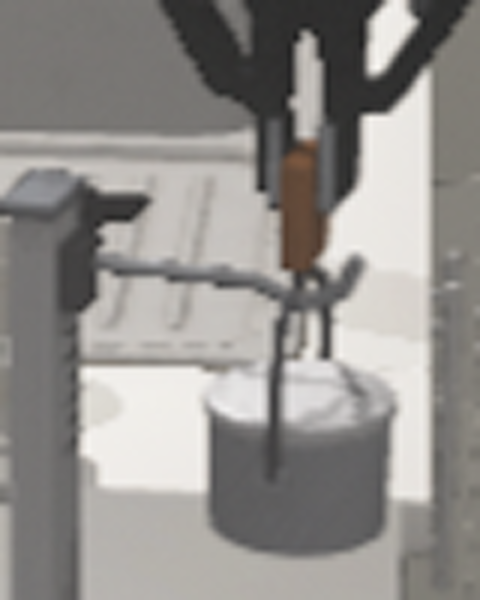

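View pics/t16.png

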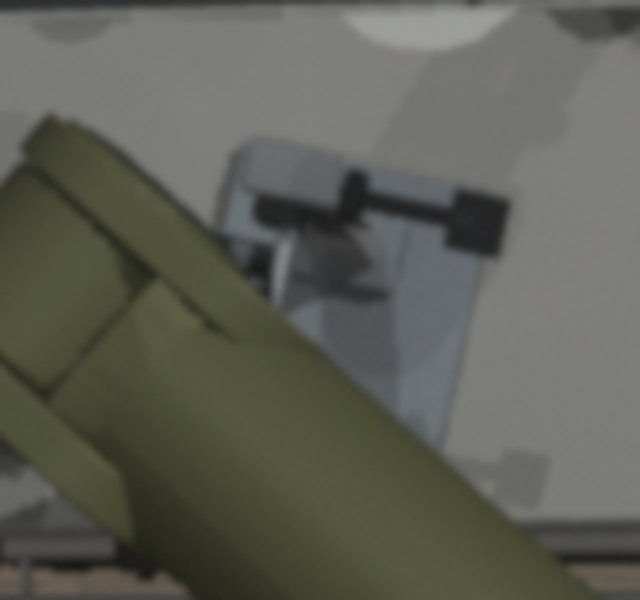

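```bash
python3 -m jog '[[0,0,2,0,0,0],[0,0,2,0,0,0],[0,0,2,0,0,0],[0,0,2,0,0,0],[0,0,2,0,0,0]]'
python3 -m jog '[[0,0,2,0,0,0],[0,0,2,0,0,0],[0,0,2,0,0,0],[0,0,2,0,0,0],[0,0,2,0,0,0]]'
python3 -m jog '[[0,0,2,0,0,0],[0,0,2,0,0,0],[0,0,2,0,0,0],[0,0,1,0,0,0],[0,0,0,0,0,0]]'
python3 -c "
from h import *
favg(6)
plan([.496,.3115,.179],76.2)
crop('side',310,180,390,280,6,'s17')"
```

```text
time_s: 14.98
tcp_pos: [0.4951, 0.312, 0.2102]
orientation: [0.0, 0.787, 0.617, 0.0]
force: [0.3, 0.4, -1.5]
opening: 0.0129
time_s: 15.6
tcp_pos: [0.4951, 0.312, 0.2001]
orientation: [0.0, 0.787, 0.617, 0.0]
force: [-0.5, -0.8, -0.9]
opening: 0.0129
time_s: 16.23
tcp_pos: [0.4951, 0.312, 0.1931]
orientation: [0.0, 0.787, 0.617, -0.0]
force: [0.0, 0.4, -0.4]
opening: 0.0131
F [ 0.131 -0.077 -0.596] sem [0.29  0.081 0.174] tau [ -0.069 -34.804 -10.203 -30.119]
t16.52 tcp [0.4951 0.312  0.1933] toolx az 76.25 world d [  0.9  -0.5 -14.3] | cur tool: [-0.3  1.  14.3] turn [ 0.    -0.     0.001] | target tool: [-0.3  1.  14.3] F [ 0.65 -0.22 -0.47] open 0.0127
```

View pics/s17.png

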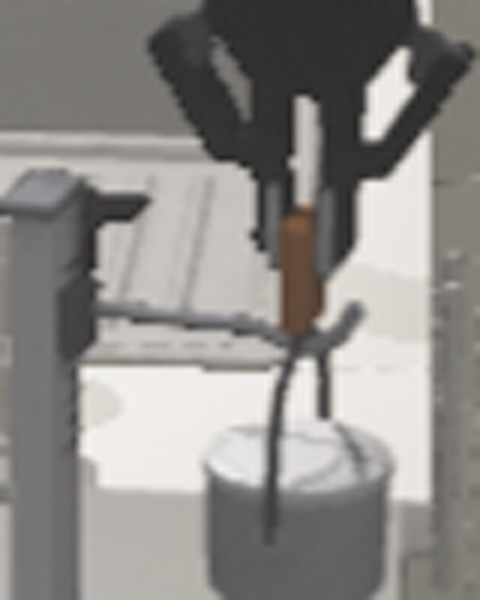

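```bash
python3 -m jog '[[0,0,1,0,0,0],[0,0,2,0,0,0],[0,0,2,0,0,0],[0,0,2,0,0,0],[0,0,1,0,0,0]]'
python3 -c "
from h import *
ctrl.read_camera('top')
favg(16)
plan([.496,.3115,.179],76.2)"
```

```text
time_s: 17.2
tcp_pos: [0.495, 0.312, 0.185]
orientation: [0.0, 0.787, 0.617, -0.0]
force: [0.1, 0.2, -0.9]
opening: 0.0128
F [ 0.2    0.135 -0.146] sem [0.128 0.132 0.113] tau [ -0.076 -34.791 -10.243 -29.616]
t18.05 tcp [0.4951 0.312  0.1852] toolx az 76.25 world d [ 0.9 -0.5 -6.2] | cur tool: [-0.2  1.   6.2] turn [0.    0.    0.001] | target tool: [-0.2  1.   6.2] F [0.21 0.9  0.12] open 0.0127
```

```bash
python3 -m jog '[[0,0,1,0,0,0],[0,0,1,0,0,0],[0,0,1,0,0,0],[0,0,0,0,0,0]]'
python3 -c "
from h import *
favg(16)
plan([.496,.3115,.179],76.2)
crop('side',310,180,390,280,6,'s18')"
```

```text
time_s: 18.55
tcp_pos: [0.495, 0.312, 0.1821]
orientation: [0.0, 0.787, 0.617, -0.0]
force: [0.8, 0.9, 0.2]
opening: 0.0126
F [ 0.423 -0.045  0.127] sem [0.13  0.167 0.151] tau [ -0.087 -34.79  -10.269 -29.397]
t19.35 tcp [0.495  0.312  0.1822] toolx az 76.25 world d [ 1.  -0.5 -3.2] | cur tool: [-0.2  1.1  3.2] turn [0.    0.    0.001] | target tool: [-0.2  1.1  3.2] F [0.4  0.33 0.45] open 0.0131
```

View pics/s18.png

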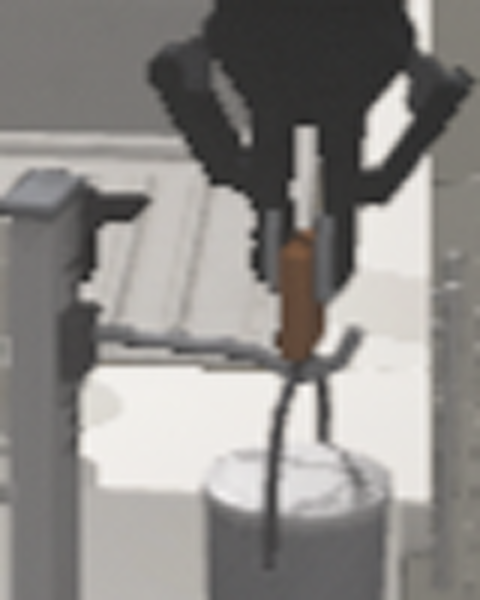

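```bash
python3 -m jog '[[0,0,0,0,0,0],[0,0,0,0,0,0]]' 1 20
python3 -m jog '[[0,0,0,0,0,0],[0,0,0,0,0,0]]' 0.6
python3 -c "
from h import *
plan([.496,.3115,.179],76.2)
for i in range(4):
  im=ctrl.read_camera('side')
  h=cv2.cvtColor(im,cv2.COLOR_BGR2HSV); m=cv2.inRange(h,(3,110,50),(18,255,255))[180:280,330:390]; ys,xs=np.nonzero(m); print(len(ys),ys.max()+180,ys.mean()+180,xs.mean()+330)
crop('side',310,180,390,280,6,'s19')"
```

```text
time_s: 19.65
tcp_pos: [0.495, 0.3119, 0.1822]
orientation: [0.0, 0.787, 0.617, -0.0]
force: [0.5, 0.5, 0.5]
opening: 0.013
time_s: 19.9
tcp_pos: [0.4949, 0.312, 0.1821]
orientation: [-0.0, 0.787, 0.617, -0.0]
force: [-0.7, 0.2, 0.7]
opening: 0.0341
t19.90 tcp [0.4949 0.312  0.1821] toolx az 76.25 world d [ 1.1 -0.5 -3.1] | cur tool: [-0.2  1.2  3.1] turn [-0.     0.     0.001] | target tool: [-0.2  1.2  3.1] F [-0.67  0.19  0.72] open 0.0341
17 222 219.76470588235293 360.3529411764706
16 227 220.0 360.5
16 222 219.5625 360.375
16 222 219.75 360.0625
```

View pics/s19.png

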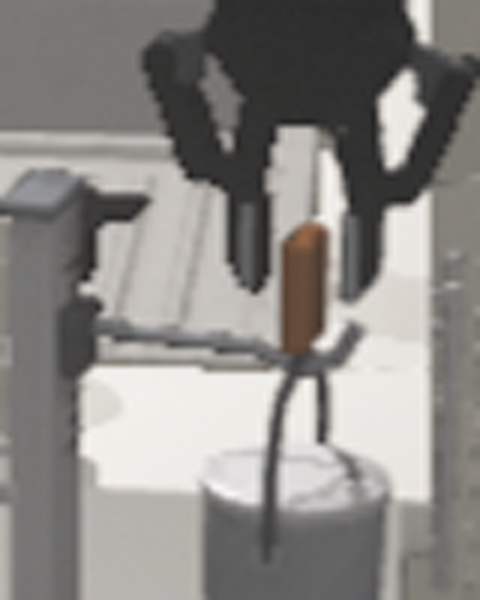

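```bash
python3 -m jog '[[0,0,0,0,0,0],[0,0,-6,0,0,0],[0,0,-12,0,0,0],[0,0,-20,0,0,0],[0,0,-30,0,0,0]]' 0.35
python3 -m jog '[[0,0,-25,0,0,0],[0,0,-10,0,0,0],[0,0,0,0,0,0]]' 
python3 -c "
from h import *
plan([.496,.3115,.179],76.2)
im=crop('side',310,180,390,280,6,'s20')
for i in range(5):
  im=ctrl.read_camera('side')
  h=cv2.cvtColor(im,cv2.COLOR_BGR2HSV); m=cv2.inRange(h,(3,110,50),(18,255,255))[180:280,330:390]; ys,xs=np.nonzero(m); print(len(ys),ys.max()+180,ys.mean()+180,xs.mean()+330)
"
```

```text
time_s: 20.78
tcp_pos: [0.4949, 0.3119, 0.2517]
orientation: [0.0, 0.787, 0.617, -0.0]
force: [0.0, -0.2, -0.6]
opening: 0.0554
time_s: 21.15
tcp_pos: [0.4953, 0.3123, 0.286]
orientation: [0.0, 0.787, 0.617, 0.001]
force: [0.3, -0.4, 0.5]
opening: 0.0558
t21.15 tcp [0.4953 0.3123 0.286 ] toolx az 76.25 world d [   0.7   -0.8 -107. ] | cur tool: [ -0.7   0.8 107. ] turn [ 0.001 -0.001  0.001] | target tool: [ -0.6   0.9 107. ] F [ 0.3  -0.4   0.46] open 0.0558
18 221 219.5 360.5
17 221 219.47058823529412 360.4117647058824
18 221 219.5 360.5
18 221 219.5 360.5
18 221 219.5 360.5
```

View pics/s20.png

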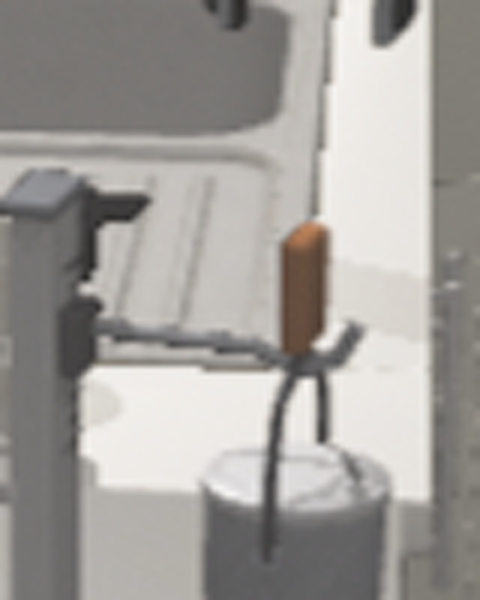

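```bash
python3 -c "
from h import *
a=cv2.imread('pics/side0.png'); b=ctrl.read_camera('side'); cv2.imwrite('pics/side21.png',b)
c=np.vstack([a[203:238,310:380],b[203:238,310:380]])
cv2.imwrite('pics/s21.png',cv2.resize(c,None,fx=8,fy=8,interpolation=cv2.INTER_NEAREST))
O=np.array([.603,.285,0]);r=R.from_euler('z',-13.8,degrees=True)
f=lambda x,y,z: proj('side',O+r.apply([x,y,z])).round(2)
for z in(.215,.185): print('tip',f(-.132,0,z+.02),'padtop',f(0,-.088,z),'pad mid',f(0,-.088,z-.003),[f(sx*.014,-.088+sy*.015,z-h).tolist() for sx,sy,h in((-1,-1,0),(1,-1,0),(-1,1,.006),(1,1,.006))])
"
```

```text
tip [368.61 220.05] padtop [328.19 211.26] pad mid [328.18 212.35] [[335.04, 210.08], [325.01, 209.02], [331.44, 215.75], [321.26, 214.64]]
tip [368.27 231.77] padtop [328.18 222.04] pad mid [328.18 223.11] [[334.99, 220.8], [325.03, 219.68], [331.41, 226.61], [321.31, 225.43]]
```

View pics/s21.png

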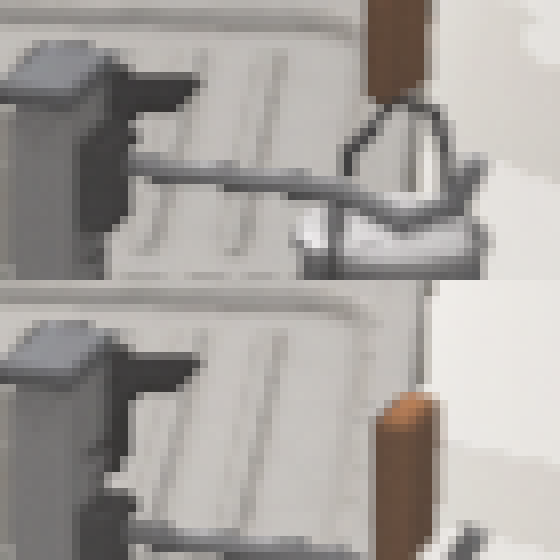

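```bash
python3 -c "
from h import *
a=cv2.imread('pics/side0.png').astype(float).mean(2); b=cv2.imread('pics/side21.png').astype(float).mean(2)
print(a[208:222,322:339].astype(int));print(a[217:230,366:374].astype(int));print(b[228:240,366:374].astype(int))
print(a[205:216,308:326].astype(int))
O=np.array([.603,.285,0]);r=R.from_euler('z',-13.8,degrees=True)
f=lambda x,y,z: proj('side',O+r.apply([x,y,z])).round(1).tolist()
print('col',[f(x,y,.25) for x in(-.01,.01) for y in(-.02,.02)])
"
```

```text
[[187 187 186 188 187 188 187 187 187 186 187 187 185 185 186 186 186]
 [151 138 149 167 175 183 186 187 186 185 182 186 177 170 182 186 188]
 [125  99 127 165 178 183 187 187 186 182 181 185 170 164 180 186 189]
 [ 97  81  82  93 149 185 187 187 183 181 184 185 169 167 180 186 188]
 [ 80  70  62  56  84 104 104 104 102 102 101 102 131 168 183 187 189]
 [ 82  74  60  59  59  59  58  58  59  59  59  56  73 145 184 188 188]
 [ 93  76  61  60  60  60  59  59  60  59  58  55 121 172 185 188 189]
 [ 96  73  58  59  60  57  56  57  57  58  55 109 161 181 187 189 189]
 [ 94  72  57  59  57  54  53  53  53  53 112 151 167 182 187 189 188]
 [ 96  76  61  58  53 127 167 164 161 164 160 161 176 184 188 189 189]
 [ 77  66  64  61 130 179 185 181 182 183 166 160 179 185 189 190 189]
 [ 65  64  64  65  85 153 184 178 183 184 166 166 180 187 189 189 189]
 [ 63  66  66  64  57 139 184 178 184 180 162 168 182 186 188 189 188]
 [ 67  67  63  62 129 177 183 179 185 172 161 178 184 188 189 189 188]]
[[213 212 211 210 210 209 209 209]
 [185 212 211 210 209 208 209 208]
 [176 211 211 210 209 208 208 207]

[... 966 characters left out ...]
7 186 184 184 185 185 185 185]
 [188 190 190 190 188 184 155 137 154 143 133 131 125 157 187 187 186 188]
 [189 190 190 187 175 144 124 137 143 138 136 135 133 141 151 138 149 167]
 [190 190 188 184 150 122 139 144 143 142 141 141 141 139 125  99 127 165]
 [189 189 188 163 134 139 144 144 143 142 141 140 138 125  97  81  82  93]
 [190 190 167 139 142 145 144 143 143 142 141 137 121  96  80  70  62  56]
 [190 162 123 127 132 134 138 141 143 142 138 120  96  80  82  74  60  59]
 [191 150  92  99 101 103 104 106 109 110 108  96  81  87  93  76  61  60]
 [190 146  71  78  79  79  82  82  83  85  86  82  88 100  96  73  58  59]]
col [[323.2, 206.6], [317.8, 211.5], [315.6, 205.8], [310.0, 210.6]]
```

```bash
python3 -m jog '[[-15,0,0,0,0,0],[-30,0,0,0,0,0],[-30,0,0,0,0,0],[-13,0,15,0,0,0],[0,0,25,0,0,0]]' 1
python3 -m jog '[[0,0,25,0,0,0],[0,15,6,0,0,0],[0,20,0,0,0,0],[0,20,0,0,0,0],[0,15,0,0,0,0]]'
python3 -c "
from h import *
plan([.5815,.2,.215],76.2)
crop('side',290,120,390,240,5,'s22');crop('top',200,190,360,340,4,'t22')"
```

```text
time_s: 22.12
tcp_pos: [0.4749, 0.225, 0.2452]
orientation: [0.001, 0.788, 0.616, 0.0]
force: [0.5, 0.2, 0.8]
opening: -0.0001
time_s: 22.75
tcp_pos: [0.5427, 0.2094, 0.2137]
orientation: [-0.0, 0.787, 0.617, -0.0]
force: [0.2, -1.0, 0.5]
opening: 0.0001
t22.75 tcp [0.5427 0.2094 0.2137] toolx az 76.22 world d [38.8 -9.4  1.3] | cur tool: [ 0.1 39.9 -1.3] turn [-0.001  0.     0.   ] | target tool: [ 0.1 39.9 -1.3] F [ 0.2  -0.96  0.55] open 0.0001
```

View pics/s22.png

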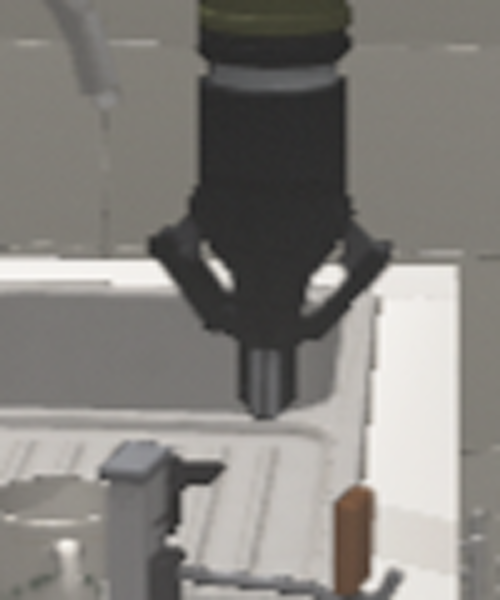

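View pics/t22.png

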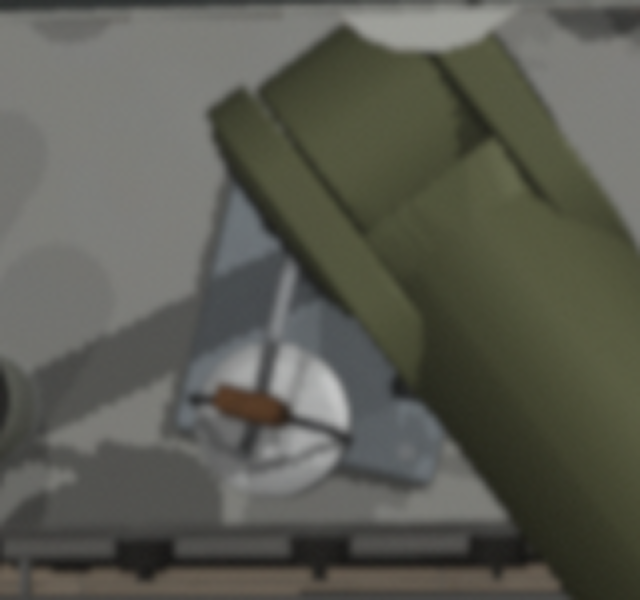

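```bash
python3 -m jog '[[0,12,0,0,0,0],[0,15,0,0,0,0],[0,10,0,0,0,0],[0,3,5,0,0,0],[0,0,10,0,0,0]]'
python3 -m jog '[[0,0,4,0,0,0],[0,0,2,0,0,0],[0,0,0,0,0,0]]'
python3 -c "
from h import *
plan([.5815,.2,.187],76.2)
crop('side',290,160,390,260,6,'s23')"
```

```text
time_s: 23.48
tcp_pos: [0.581, 0.2006, 0.1988]
orientation: [-0.0, 0.787, 0.617, 0.0]
force: [-0.2, 0.0, 0.3]
opening: -0.0001
time_s: 23.85
tcp_pos: [0.5808, 0.2004, 0.1932]
orientation: [0.0, 0.787, 0.617, -0.0]
force: [0.2, 1.1, 1.2]
opening: -0.0001
t23.85 tcp [0.5808 0.2004 0.1932] toolx az 76.26 world d [ 0.7 -0.4 -6.2] | cur tool: [-0.2  0.8  6.2] turn [0.    0.    0.001] | target tool: [-0.2  0.8  6.2] F [0.15 1.1  1.16] open -0.0001
```

View pics/s23.png

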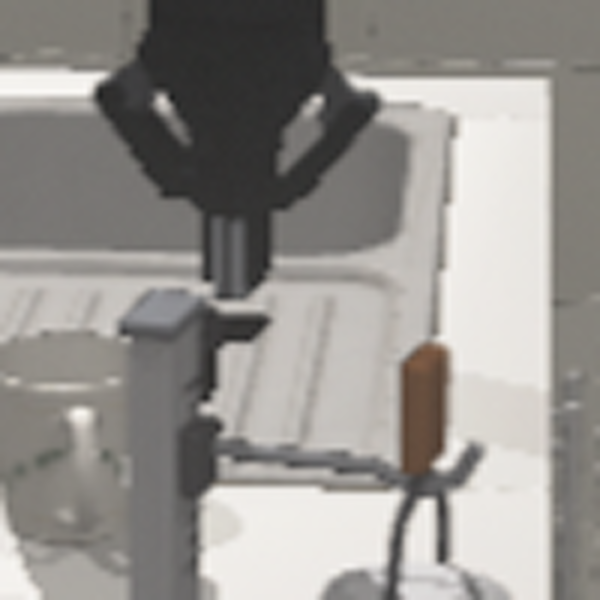

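```bash
python3 -m jog '[[0,0,3,0,0,0],[0,0,4,0,0,0],[0,0,4,0,0,0],[0,0,4,0,0,0],[0,0,4,0,0,0]]'
python3 -m jog '[[0,0,4,0,0,0],[0,0,4,0,0,0],[0,0,2,0,0,0],[0,0,0,0,0,0]]'
cat > pad.py <<'E'
from h import *
def pad():
    b=ctrl.read_camera('side').astype(float).mean(2)
    for u in (328,330,332):
        c=b[205:240,u]; print(u,c.astype(int)[3:])
pad()
plan([.5815,.2,.187],76.2)
crop('side',290,160,390,260,6,'p%d'%(ctrl.sense()['time_s']*100))
E
python3 pad.py; ls -t pics|head -1
```

```text
time_s: 24.52
tcp_pos: [0.581, 0.2003, 0.1741]
orientation: [0.0, 0.787, 0.617, -0.0]
force: [-1.0, -0.1, 2.1]
opening: 0.0002
time_s: 25.02
tcp_pos: [0.5809, 0.2003, 0.1638]
orientation: [-0.0, 0.787, 0.617, -0.0]
force: [-1.3, 0.1, 0.3]
opening: -0.0
328 [ 80  82  82  83  86  87  86  86  86  86  87  85  69  58  56  54 167 187
 191 191 189 190 190 187 178 112 101  98 139 161 170 158]
330 [ 82  87  87  87  88  87  88  87  87  88  93  97  79  60  58  55 166 176
 168 161 160 164 165 166 172 106 100 101  81 162 190 163]
332 [ 55  54  54  56  55  55  55  58  56  56 105  74  54  56  56 127 165 182
 186 188 190 190 191 192 194 194 143 111  91 176 191 166]
t25.07 tcp [0.5808 0.2003 0.1638] toolx az 76.25 world d [ 0.7 -0.3 23.2] | cur tool: [ -0.2   0.7 -23.2] turn [-0.     0.     0.001] | target tool: [ -0.2   0.7 -23.2] F [0.43 0.43 0.65] open -0.0001
p2507.png
```

View pics/p2507.png

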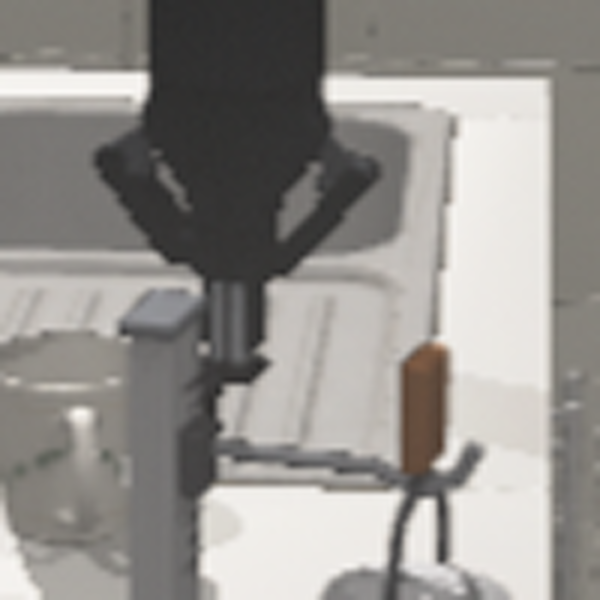

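```bash
python3 -m jog '[[0,0,3,0,0,0],[0,0,3,0,0,0],[0,0,2.5,0,0,0],[0,0,1,0,0,0],[0,0,0,0,0,0]]'
python3 -m jog '[[0,0,0,0,0,0],[0,0,-5,0,0,0],[0,0,-20,0,0,0],[0,0,-25,0,0,0],[0,0,0,0,0,0]]'
python3 pad.py; ls -t pics|head -1
```

```text
time_s: 25.75
tcp_pos: [0.5809, 0.2004, 0.1545]
orientation: [-0.0, 0.787, 0.617, -0.0]
force: [-0.3, 0.2, 1.4]
opening: 0.0002
time_s: 26.38
tcp_pos: [0.5824, 0.2014, 0.208]
orientation: [0.001, 0.787, 0.617, 0.002]
force: [0.5, -0.2, 0.1]
opening: -0.0001
328 [193 191 193 192 194 194 194 193 192 191 191 190 190 188 105  61  67  63
  57 137 181 189 189 186 177 135 110  99 138 160 168 158]
330 [192 191 191 189 189 189 187 187 184 182 188 188 189 190 106  62  62  64
  58  54 144 164 164 165 171 111 102 102  80 162 188 161]
332 [191 187 186 189 189 189 190 191 186 177 171 172 165 167 145  86  61  58
  56 130 180 189 191 190 192 194 142 111  90 175 190 165]
t26.43 tcp [0.5817 0.2008 0.2063] toolx az 76.25 world d [ -0.2  -0.8 -19.3] | cur tool: [-0.9 -0.  19.3] turn [ 0.002 -0.001  0.001] | target tool: [-0.8  0.  19.3] F [ 0.28  1.07 -0.32] open -0.0003
p2642.png
```

```bash
python3 -c "
from h import *
crop('top',200,190,360,340,4,'t24')
b=ctrl.read_camera('side');cv2.imwrite('pics/side24.png',b)
b=b.astype(float).mean(2);print(b[218:232,322:339].astype(int));print(b[228:240,366:374].astype(int))
print(b[225:240,322:336].astype(int))
"
```

```text
[[ 96 147 187 192 194 194 190 187 187 188 171 165 185 191 195 195 194]
 [ 96 147 189 192 194 193 190 183 188 191 171 172 185 191 194 194 193]
 [ 96 148 190 193 194 192 189 183 188 186 165 173 187 192 194 194 193]
 [ 96 148 191 194 195 191 188 185 190 177 167 182 190 194 195 196 194]
 [ 92  91 106 108 108 107 105 105 106  99 145 185 191 194 195 195 193]
 [ 76  64  62  62  62  62  61  61  60  61  85 104 105 157 194 194 192]
 [ 79  77  65  64  67  70  67  63  62  62  61  59  53 145 194 194 189]
 [ 94  77  61  63  64  64  64  63  63  62  58  54 133 186 194 193 188]
 [ 93  70  60  62  62  60  58  58  56  57  55 131 185 196 194 192 185]
 [ 84  75  62  62  60  56 137 139  54  53 129 183 194 193 194 191 182]
 [ 94  85  61  59  56 124 180 173 143 157 180 193 194 194 193 190 184]
 [ 80  70  66  62 129 179 188 171 164 183 190 193 194 194 192 188 186]
 [ 69  67  67  67  87 158 189 163 165 185 190 192 194 194 192 187 189]
 [ 68  67  67  66  60 149 185 158 166 187 191 193 192 192 190 182 187]]
[[217 216 216 215 215 214 214 213]
 [217 216 216 215 214 214 213 212]
 [216 217 217 215 214 214 214 213]

[... 501 characters left out ...]
5  61  59  56 124 180 173 143 157 180 193 194 194]
 [ 80  70  66  62 129 179 188 171 164 183 190 193 194 194]
 [ 69  67  67  67  87 158 189 163 165 185 190 192 194 194]
 [ 68  67  67  66  60 149 185 158 166 187 191 193 192 192]
 [ 72  71  66  64 128 180 178 157 171 189 191 194 193 193]
 [ 70  68  67  78 112 133 123 105 107 156 193 195 195 193]
 [ 69  67  66  80  99 107 104 102  99 116 142 152 150 164]
 [ 67  68  66  76  90  98  98 100 100 102 111 119 120 128]
 [ 69  67  65  66 136 177 139  76  80  81  90  98  98 100]
 [ 68  67  66  65 129 171 160 149 162 175 175 164 150 151]
 [ 67  67  66  66 131 170 170 178 189 190 190 187 182 183]
 [ 67  66  66  65 122 157 158 159 162 163 165 166 161 164]]
```

View pics/p2642.png

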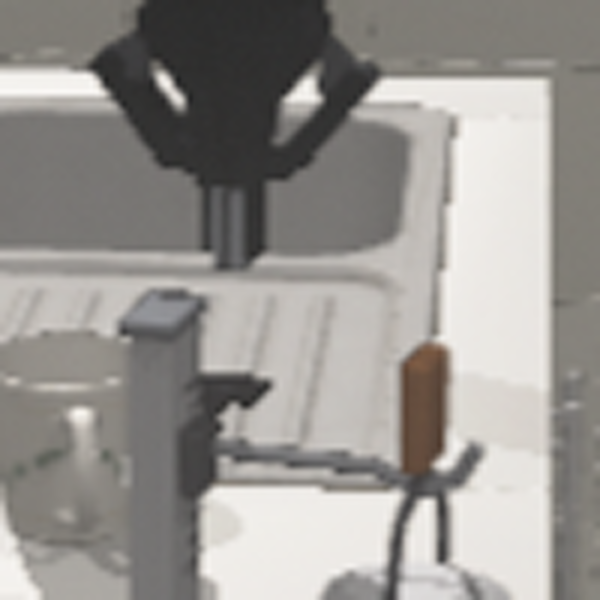

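View pics/t24.png

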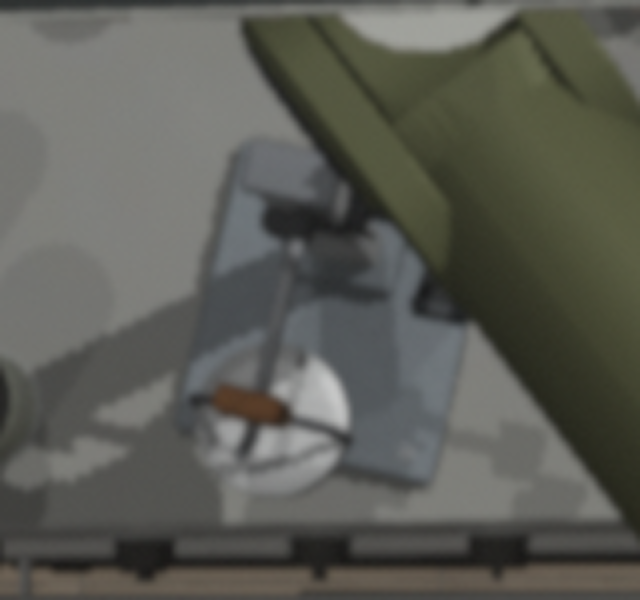

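```bash
python3 -m jog '[[0,0,0,0,0,0],[0,0,0,0,0,0],[0,0,0,0,0,0],[0,0,0,0,0,0]]'
python3 -c "
from h import *
a=cv2.imread('pics/side24.png').astype(float); b=ctrl.read_camera('side').astype(float)
print(abs(a-b)[200:330,330:390].mean(), abs(a-b)[215:232,326:336].mean())
ctrl.close_job()"
```

```text
time_s: 27.08
tcp_pos: [0.5809, 0.2003, 0.2046]
orientation: [-0.0, 0.787, 0.617, -0.0]
force: [-0.1, 0.5, -0.5]
opening: 0.0
0.5476923076923077 0.5686274509803921
the job is handed in; nothing more can be done
```

The canister is hanging at rest by its bail in the hook's seat. I pushed the marker level with the pointer and handed the job in at about 27 s. `close_job()` gives no verdict, so this rests on my own measurements.

**Weighing:** I lowered the canister at about 16 mm/s until the wrist force read about 0, then let go. The grip moved by only about 1 pixel on release and stayed put afterwards. From the side camera the hook dipped about 28 mm. That matches about 2.6 N, against the roughly 2.55 N the wrist measured while holding it.

**Marker:** I estimate the pad's top within about 1–2 mm of the pointer. The pointer itself is hidden behind the column in the side view, so I worked out the level from the pad's edges and the hook's tip. Another picture about 0.6 s later, just before handing in, showed the canister and pad unmoved.

**What failed or disagreed:**
- **Missed grasp:** The first grasp closed just above the wooden grip, with no contact seen.
- **Tool height:** The pictures show the fingertips about 30 mm higher than the reported tool height. I set the grip height and the push from the pictures instead.
- **Side camera:** Fixed objects appear about 2–4 pixels lower in the side view than its calibration predicts. I corrected for this using the column and the hook's tip.
- **Bystanders:** I kept the arm and canister clear of them but made no separate final check of the cup, jars and garlic.

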